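# Fold back the lid leaf of the cup tier

## Task

Open the tier that holds the mustard silicone cups: with your fingertips under the lip at its front, push the front leaf of its lid up and over the spine, then press it down until it lies flat on the rear leaf, and take the hand away. Do it gently, without pinching, flinging or forcing the leaf, and leave the beaker tier's lid, the cups and everything else as they are.

Things in the scene. Friction and masses are not known exactly. Their poses are not given: they have to be found in the camera images.
- cup_stack: The stack to open: two stacked clear polypropylene tiers with white rims, each 196 deep (x) x 184 wide (y), 163 high in all with the lid; stands fixed on grippy feet. Origin at the centre of its underside, z up, -x is its front (facing the robot, turned up to 0.28 rad). Upper tier: three mustard silicone cups; lower tier: an aluminium loaf liner. Its lid is two sheets hinged at a grey spine across the middle (along y): the rear leaf is fixed, the front leaf turns.
- cup_leaf (a joint): The front leaf of the cup stack's lid, rad. 0 = shut flat on the front half of the tier, 1.57 = upright, 3.14 = folded right over, lying flat on the fixed rear leaf. Stiff hinge: it stays where it is left, starts shut or up to 0.2 ajar. About 1 N at the lip moves it. 
- cup_leaf_spine (a point): Middle of that lid's spine, on the hinge axis (which runs along the stack's y), 163 above the block; level with the tops of both leaves when shut. Does not move.
- cup_leaf_lip (a point): Middle of the front edge of the white lip of that leaf, half-way through its thickness. The leaf is 4 thick and 188 wide and reaches 102 from the spine; the lip, 60 wide and 4 thick, reaches 120 from the spine, so that it sticks out 22 in front of the tier's front wall, open from below. Moves with the leaf.
- beaker_stack: The other stack, of the same make, to be left alone: two stacked clear polypropylene tiers with white rims, each 196 deep (x) x 184 wide (y), 163 high in all with the lid; stands fixed on grippy feet. Origin at the centre of its underside, z up, -x is its front (facing the robot, turned up to 0.28 rad). Upper tier: two glass beakers; lower tier: a spatula.
- beaker_leaf (a joint): The front leaf of the beaker stack's lid, rad. 0 = shut flat on the front half of the tier, 1.57 = upright, 3.14 = folded right over, lying flat on the fixed rear leaf. Stiff hinge: it stays where it is left, starts shut or up to 0.2 ajar. About 1 N at the lip moves it. Leave it as it is.
- beaker_leaf_lip (a point): Middle of the front edge of the lip of the beaker stack's leaf.
- cup1_mid (a point): Centre of a mustard silicone cup, 68 across and 34 high, standing loose on the floor of the cup stack's upper tier (its rim 43 below the lid's top).
- cup2_mid (a point): Centre of a mustard silicone cup, 68 across and 34 high, standing loose on the floor of the cup stack's upper tier (its rim 43 below the lid's top).
- cup3_mid (a point): Centre of a mustard silicone cup, 68 across and 34 high, standing loose on the floor of the cup stack's upper tier (its rim 43 below the lid's top).
- beaker1_mid (a point): Centre of an empty glass beaker, 56 across and 63 high, loose in the beaker stack's upper tier.
- beaker2_mid (a point): Centre of an empty glass beaker, 56 across and 63 high, loose in the beaker stack's upper tier.
- liner_mid (a point): Centre of the folded aluminium loaf liner, 152 x 82 x 42, loose in the cup stack's lower tier.
- spatula_mid (a point): Middle of the silicone spatula with a beech handle, 205 long, loose in the beaker stack's lower tier.
- ramekin_mid (a point): Centre of a white ceramic ramekin, 84 across and 42 high, standing loose on the block, in front of the stacks and to their left.
- jar_mid (a point): Centre of a closed jar with a steel cap, 60 across and 100 high, standing loose on the block left of the stacks.
- brush_grip (a point): Grip of a pastry brush lying loose on the block right of the stacks.

How it is judged:
At the end, for the whole second after the job is handed in: The cup stack's front leaf lies on the rear leaf, within 0.08 rad (about 5 degrees) of flat, at rest; the beaker stack's lip is within 15 mm of where it started, the cups and all loose things within 20 mm of where they started (value of joint cup_leaf above 3.06 rad and velocity of joint cup_leaf between -0.1 and 0.1 rad/s and not (distance of beaker_leaf_lip from where it was at the start of the episode above 0.015 m) and not (distance of cup1_mid from where it was at the start of the episode above 0.02 m) and not (distance of cup2_mid from where it was at the start of the episode above 0.02 m) and not (distance of cup3_mid from where it was at the start of the episode above 0.02 m) and not (distance of ramekin_mid from where it was at the start of the episode above 0.02 m) and not (distance of jar_mid from where it was at the start of the episode above 0.02 m) and not (distance of brush_grip from where it was at the start of the episode above 0.02 m) and not (distance of beaker1_mid from where it was at the start of the episode above 0.02 m) and not (distance of beaker2_mid from where it was at the start of the episode above 0.02 m) and not (distance of liner_mid from where it was at the start of the episode above 0.02 m) and not (distance of spatula_mid from where it was at the start of the episode above 0.02 m)); the robot touches nothing.
It fails at once if the leaf is flung or slammed (faster than 5 rad/s) (velocity of joint cup_leaf above 5 rad/s or velocity of joint cup_leaf below -5 rad/s).
It fails at once if the leaf is pinched or forced on its way over (more than 20 N from the fingers between 0.3 and 2.9 rad) (value of joint cup_leaf between 0.3 and 2.9 rad and contact force between the fingers and cup_stack above 20 N).
It fails at once if the cup stack is forced (more than 60 N from the fingers, or 30 N from the rest of the arm) (contact force between the fingers and cup_stack above 60 N or contact force between the arm and cup_stack above 30 N).
It fails at once if the beaker stack's leaf is moved (lip more than 15 mm) (distance of beaker_leaf_lip from where it was at the start of the episode above 0.015 m).
It fails at once if a cup or a bystander is lifted or moved by more than 20 mm (distance of any of cup1_mid, cup2_mid, cup3_mid, ramekin_mid, jar_mid, brush_grip, beaker1_mid, beaker2_mid, liner_mid, spatula_mid from where it was at the start of the episode above 0.02 m).
It also fails if it takes over 51 s, if anything falls off the work surface, if the arm or the gripper's body presses on something with over 40 N, if the wrist force passes 120 N, or if a joint passes its speed limit or range.

## Robot

A 6-joint arm with a two-finger parallel gripper is mounted at the origin on the work surface. World frame = base frame: x ahead of the robot, y to its left, z up, the work surface at z = 0. Lengths are in m, angles in rad, forces in N, time in s.
With the tool pointing down it reaches from about 0.25 to 0.725 m from the base axis. Payload 9.7 kg.
Tool frame: the origin (TCP) lies at the very end of the fingers, on their centre line; the grasp point (between the pads) lies 19 mm behind it; z points along the fingers, y is the direction in which the jaws open and shut (so a half turn about z gives the same grasp; the last joint's range is limited). The gripper opens to 85 mm and grips with 20 to 120 N. Pads are 22 mm wide; open, the fingers measure 114 mm over their backs; the gripper's body (76 mm by 85 mm) begins 54 mm behind the grasp point. The pads swing forward as they close: fully open they stand 13 mm farther back than shut.
Start: joints at [-1.186, 0.087, 0.176, 1.66, 0, 1.571], TCP at [0.206, -0.51, 0.231] pointing down, gripper open.
Joint ranges: [-3.13, 3.13], [-0.85, 1.81], [-1.15, 1.24], [-2.2, 2.28], [-1.44, 1.52], [-3.14, 3.14]. Speed limits (rad/s): [2.22, 2.22, 2.57, 3.14, 3.14, 3.14].

## Interface

Orientations are given as a unit quaternion [w, x, y, z].
In Python, from cell import get_state, camera, close_job gives the robot as it stands. The module is installed in compiled form; this text tells all that it offers.
- The arm moves only by the shell command python3 -m creep 'ROWS' [FORCE]. ROWS is JSON, one flat list of numbers, 7 for each row, row after row: the shift along the world's x, y, z in mm, then the turn, a rotation vector about the world's x, y, z in degrees, then the finger opening in mm, from 0 to 85.4. In form: [tx, ty, tz, wx, wy, wz, fingers, tx, ty, tz, wx, wy, wz, fingers, ...]. A call has 1 to 5 rows; each row is the pose to reach, as a shift and turn from the pose measured when the call began; what a row does not reach only later rows make up. A row lasts 1/10 s, in which the tool goes at most 50 mm and 8.59 degrees, less where a joint would pass 70% of its speed; a pose out of reach is approached as far as the arm can. A call with a gripper value outside its range is refused whole. The fingers move at their own pace and stop on an object; FORCE is the grip in N (left out, the last holds). Time passes only in rows, so rows that repeat a pose let the fingers close. It gives the time, the measured TCP pose, the force and the opening at its end, in the units of the state.
- get_state(): the state, without advancing time (a new reading comes with each control period).
- camera(name): name is "scene" or "top" or "wrist"; returns a dict with "color" (400x640x3 uint8, red, green, blue), "camera_matrix" (3x3 intrinsics, pixels), "cam_to_world" (4x4, takes a point from camera to world coordinates); the wrist camera has in their place "T_tool_cam" (4x4, takes a point from camera to tool coordinates, whose origin is the TCP and whose axes are the flange's). Camera axes: x right, y down, z forward; pixel columns grow to the right and rows downward; lengths in m; the calibration is good to about 2 mm. A picture is of the moment at which its call begins: read the wrist's pose just before it. There is no depth.
- close_job(): hands the job in, once; it reports no verdict.
The state is a dict: "clock": time; "joint_pos": joint angles; "qd": joint speeds; "effort": joint torques, N m; "eef_pos": TCP position; "tool_rot": TCP orientation; "force": force on the tool from outside, world axes, zero at the start; "torque": the same for the moment, N m; "width": opening from 0.0 (shut) to 1.0 (fully open).
Only numpy, scipy, OpenCV 4.12 (cv2) and the standard library are available. Lean on these libraries where they do the work, as an engineer would, in place of code of your own. Each camera call takes 0.05 s, during which the arm holds its last target.

## Working session

There is one attempt and no reset: what is moved stays moved. The work goes in short steps, Python scripts to look and compute and a shell command to move; the robot and the scene stay as the last step left them, time stands still between calls to the robot, and variables do not carry over. Pictures are saved under pics/ and viewed, and the job is handed in when it is done.

```bash
mkdir -p pics; python3 - <<'E'
from cell import *
import cv2,numpy as np
s=get_state();print(s)
for n in ["scene","top","wrist"]:
    c=camera(n);cv2.imwrite(f"pics/{n}0.png",c["color"][:,:,::-1])
    print(n,c["camera_matrix"].tolist(),np.round(c.get("cam_to_world",c.get("T_tool_cam")),4).tolist())
E
```

```text
{'clock': 0.0, 'joint_pos': array([-1.18599012e+00,  8.74461645e-02,  1.75118115e-01,  1.65980307e+00,
       -2.44362299e-05,  1.57077300e+00]), 'qd': array([ 0.00027866, -0.00279024,  0.00200257,  0.00092248, -0.00035453,
        0.00069733]), 'effort': array([-5.63962549e-04, -5.20389032e+01,  4.64800966e+01,  1.61484873e-02,
       -6.43950693e-05, -1.05104218e-05]), 'eef_pos': array([ 0.20636325, -0.50956195,  0.2305825 ]), 'tool_rot': array([-6.52748958e-04,  9.81545102e-01,  1.91229620e-01, -1.39603844e-04]), 'force': array([-0.67872141, -1.12755202,  0.22878204]), 'torque': array([ 0.01023662,  0.00887131, -0.08336801]), 'width': 1.0033089334127634}
scene [[404.2589002761858, 0.0, 323.17114995303507], [0.0, 404.2589002761858, 201.15128189239266], [0.0, 0.0, 1.0]] [[0.6505, 0.7111, -0.2667, 0.8086], [0.7595, -0.6072, 0.2333, -0.2546], [0.0039, -0.3543, -0.9351, 1.1887], [0.0, 0.0, 0.0, 1.0]]
top [[512.9362284247552, 0.0, 316.6675369305193], [0.0, 512.9362284247552, 204.08858808319752], [0.0, 0.0, 1.0]] [[0.0057, -0.9923, 0.1236, 0.3432], [-1.0, -0.0052, 0.0048, -0.0223], [-0.0042, -0.1236, -0.9923, 1.5635], [0.0, 0.0, 0.0, 1.0]]
wrist [[285.13913649276714, 0.0, 319.2697193449562], [0.0, 285.13913649276714, 203.46194635728244], [0.0, 0.0, 1.0]] [[-0.0004, -0.9444, -0.3287, 0.0856], [1.0, -0.0002, -0.0006, -0.0009], [0.0005, -0.3287, 0.9444, -0.143], [0.0, 0.0, 0.0, 1.0]]
```

View pics/scene0.png

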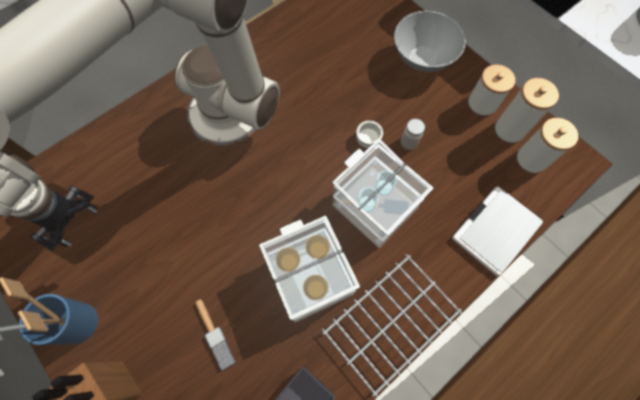

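View pics/top0.png

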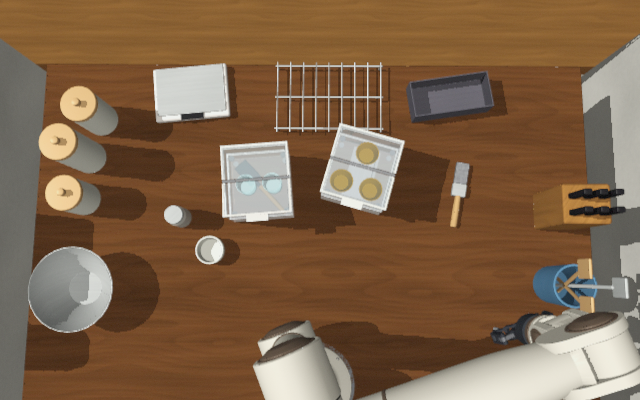

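View pics/wrist0.png

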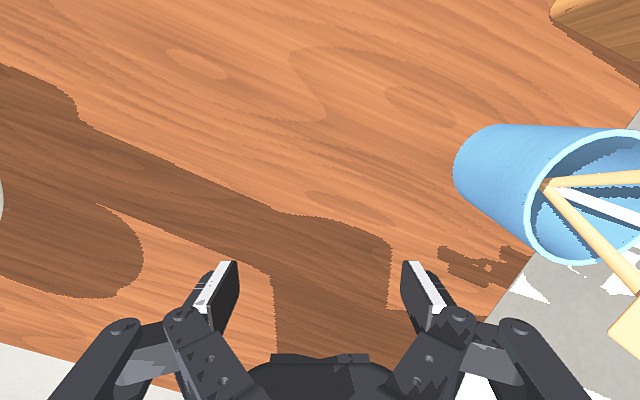

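The cup stack is on the right: around (362,168) in the top view and (310,268) in the scene view. Its lip is at about (363,206) in the top view. I'll enlarge both to measure it.

```bash
python3 - <<'E'
import cv2
a=cv2.imread("pics/top0.png")[110:235,310:420];cv2.imwrite("pics/t1.png",cv2.resize(a,None,fx=4.7,fy=4.7,interpolation=cv2.INTER_CUBIC))
a=cv2.imread("pics/scene0.png")[205:330,245:370];cv2.imwrite("pics/s1.png",cv2.resize(a,None,fx=4.7,fy=4.7,interpolation=cv2.INTER_CUBIC))
E
```

```text
(no output)
```

View pics/t1.png

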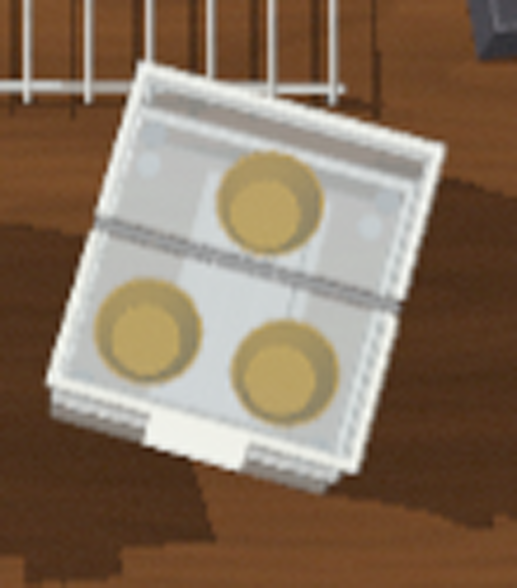

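View pics/s1.png

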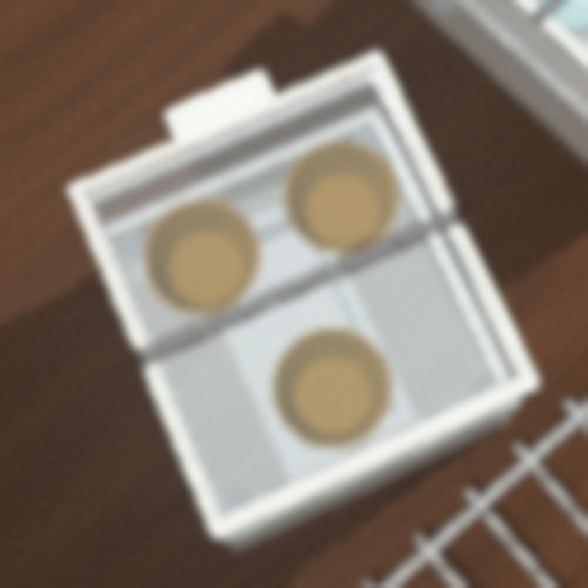

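```bash
cat > h.py <<'E'
from cell import *
import numpy as np
from scipy.optimize import least_squares
_c={}
def cam(n):
    if n not in _c:
        c=camera(n);_c[n]=(np.array(c["camera_matrix"]),np.array(c["cam_to_world"]))
    return _c[n]
def ray(n,uv):
    K,T=cam(n);d=T[:3,:3]@np.linalg.solve(K,[uv[0],uv[1],1.]);return T[:3,3],d/np.linalg.norm(d)
def atz(n,uv,z):
    o,d=ray(n,uv);return o+d*(z-o[2])/d[2]
def tri(a,b):
    A=np.zeros((3,3));y=np.zeros(3)
    for n,uv in(("top",a),("scene",b)):
        o,d=ray(n,uv);P=np.eye(3)-np.outer(d,d);A+=P;y+=P@o
    p=np.linalg.solve(A,y);return p
def proj(n,p):
    K,T=cam(n);q=T[:3,:3].T@(np.asarray(p)-T[:3,3]);q=K@q;return q[:2]/q[2]
E
python3 - <<'E'
from h import *
T=lambda u,v:(310-.4+u/4.7,110-.4+v/4.7); S=lambda u,v:(245-.4+u/4.7,205-.4+v/4.7)
pts={'spL':((97,220),(457,215)),'spR':((405,303),(145,357)),'backL':((142,65),(540,382)),'backR':((443,148),(215,535)),
'lipL':((143,443),(268,70)),'lipR':((243,470),(165,112)),'fL':((50,382),(380,52)),'fR':((357,472),(70,188))}
for k,(a,b) in pts.items():
    print(k,tri(T(*a),S(*b)).round(4),atz("top",T(*a),.163).round(4),atz("scene",S(*b),.163).round(4))
E
```

```text
spL [ 0.6513 -0.0519  0.1661] [ 0.6516 -0.0525  0.163 ] [ 0.6511 -0.0507  0.163 ]
spR [ 0.6016 -0.2314  0.1715] [ 0.6026 -0.2341  0.163 ] [ 0.6006 -0.2298  0.163 ]
backL [ 0.7475 -0.0781  0.1604] [ 0.7461 -0.0791  0.163 ] [ 0.7484 -0.0775  0.163 ]
backR [ 0.6966 -0.2587  0.1606] [ 0.6962 -0.2579  0.163 ] [ 0.6967 -0.2591  0.163 ]
lipL [ 0.5188 -0.0784  0.1667] [ 0.5186 -0.0797  0.163 ] [ 0.5184 -0.0765  0.163 ]
lipR [ 0.5022 -0.1374  0.1708] [ 0.503  -0.1382  0.163 ] [ 0.5    -0.1363  0.163 ]
fL [ 0.5535 -0.0242  0.1728] [ 0.5545 -0.0251  0.163 ] [ 0.5515 -0.0211  0.163 ]
fR [ 0.5017 -0.204   0.168 ] [ 0.5022 -0.2048  0.163 ] [ 0.5002 -0.2036  0.163 ]
```

```bash
python3 -m creep '[20,30,20,0,0,-7.5,85,40,70,40,0,0,-15,60,60,110,50,0,0,-22.5,30,80,150,60,0,0,-30,0,100,190,70,0,0,-37,0]'; python3 -c "
from h import *
s=get_state();print(s['joint_pos'].round(3),s['tool_rot'].round(3))"
```

```text
clock: 0.75
eef_pos: [0.3068, -0.3181, 0.3014]
tool_rot: [-0.0, 0.991, -0.133, 0.0]
force: [0.9, -0.0, -0.3]
width: 0.325
[-8.040e-01 -1.310e-01  1.010e-01  1.802e+00  1.000e-03  2.605e+00] [-0.     0.991 -0.133  0.   ]
```

```bash
python3 -m creep '[10,25,5,0,0,8.5,0,20,50,10,0,0,17,0,30,80,15,0,0,25.5,0,40,100,20,0,0,34,0,50,125,20,0,0,42.5,0]'; python3 -m creep '[0,25,5,0,0,8.5,0,0,50,10,0,0,17,0,0,75,15,0,0,25.5,0,0,100,20,0,0,34,0,0,125,20,0,0,42.5,0]'; python3 -m creep '[0,0,0,0,0,8.5,0,0,0,0,0,0,17,0,0,0,0,0,0,25.5,0,0,0,0,0,0,34,0,0,0,0,0,0,42.5,0]';python3 -m creep '[0,0,0,0,0,8.5,0,0,0,0,0,0,17,0,0,0,0,0,0,25.5,0,0,0,0,0,0,34,0,0,0,0,0,0,42.5,0]'; python3 - <<'E'
from h import *
import cv2
from scipy.spatial.transform import Rotation as R
s=get_state();print(s['joint_pos'].round(3),s['tool_rot'].round(3),s['eef_pos'])
q=s['tool_rot'];print(R.from_quat(np.r_[q[1:],q[0]]).as_matrix().round(3))
cv2.imwrite("pics/w2.png",camera("wrist")["color"][:,:,::-1])
E
```

```text
clock: 1.25
eef_pos: [0.3571, -0.1923, 0.322]
tool_rot: [0.0, 0.971, 0.238, 0.0]
force: [1.5, 0.2, 0.7]
width: -0.002
clock: 1.75
eef_pos: [0.357, -0.0663, 0.3427]
tool_rot: [0.0, 0.817, 0.576, 0.001]
force: [0.3, -0.9, -0.3]
width: 0.003
clock: 2.25
eef_pos: [0.357, -0.0662, 0.3427]
tool_rot: [-0.0, 0.55, 0.835, 0.001]
force: [0.9, 0.0, 0.5]
width: -0.002
clock: 2.75
eef_pos: [0.3569, -0.0662, 0.3427]
tool_rot: [-0.0, 0.207, 0.978, 0.001]
force: [-0.3, 0.1, 0.5]
width: -0.006
[-0.185 -0.274  0.067  1.912  0.002  0.232] [-0.     0.207  0.978  0.001] [ 0.35693159 -0.06620315  0.34266797]
[[-0.914  0.405 -0.   ]
 [ 0.405  0.914  0.002]
 [ 0.001  0.002 -1.   ]]
```

View pics/w2.png

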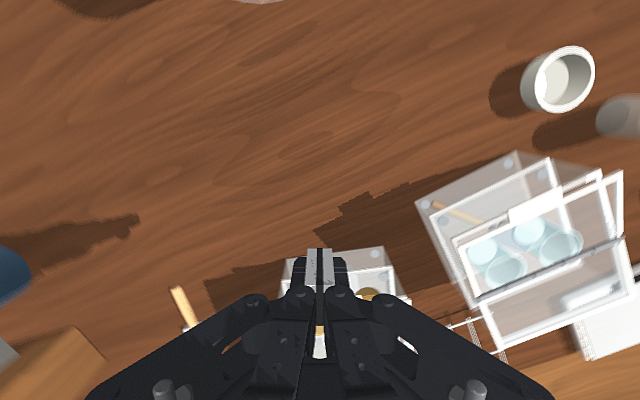

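```bash
python3 -m creep '[30,-8,0,0,0,8.5,0,60,-15,0,0,0,8.5,0]'; python3 -m creep '[20,-5,-5,-2.2,-8.2,0,0,40,-10,-10,-4.5,-16.4,0,0,50,-13,-15,-6.8,-24.6,0,0,55,-14,-20,-9,-32.8,0,0,55,-14,-20,-11.3,-41,0,0]';  python3 -m creep '[0,0,0,-2.2,-8.2,0,0,0,0,0,-4.5,-16.4,0,0,0,0,0,-6.8,-24.6,0,0,0,0,0,-9,-32.8,0,0,0,0,0,-11.3,-41,0,0]'; python3 - <<'E'
from h import *
import cv2
from scipy.spatial.transform import Rotation as R
s=get_state();print(s['joint_pos'].round(3),s['tool_rot'].round(3),s['eef_pos'])
q=s['tool_rot'];print(R.from_quat(np.r_[q[1:],q[0]]).as_matrix().round(3))
E
```

```text
clock: 3.0
eef_pos: [0.4175, -0.0814, 0.3434]
tool_rot: [0.001, 0.128, 0.992, 0.001]
force: [1.0, 0.2, 0.3]
width: 0.0
clock: 3.5
eef_pos: [0.4728, -0.0956, 0.3232]
tool_rot: [0.362, 0.121, 0.923, -0.05]
force: [-1.1, 0.4, -0.6]
width: 0.001
clock: 4.0
eef_pos: [0.6043, -0.1049, 0.3371]
tool_rot: [0.594, 0.112, 0.792, -0.09]
force: [2.5, -0.4, 0.0]
width: -0.001
[-0.077 -0.847 -0.879  0.257 -0.206  0.05 ] [ 0.594  0.112  0.792 -0.09 ] [ 0.60434521 -0.10492634  0.33709902]
[[-0.27   0.284  0.92 ]
 [ 0.07   0.959 -0.276]
 [-0.96  -0.01  -0.279]]
```

```bash
cat > k.py <<'E'
import numpy as np
from scipy.optimize import least_squares
J=np.array([[-1.186,.0874,.1751,1.6598,0],[-.804,-.131,.101,1.802,.001],[-.185,-.274,.067,1.912,.002],[-.077,-.847,-.879,.257,-.206]])
P=np.array([[.20636,-.50956,.23058],[.3068,-.3181,.3014],[.35693,-.0662,.34267],[.60434,-.10493,.3371]])
def fk(x,q):
    h,L1,L2,D5,D,r0,y0=x
    a=q[1]-q[2];p=a+q[3]
    # j5 rotates about in-plane axis perpendicular to tool; lateral = D*sin(q5)
    c=D5+D*np.cos(q[4])
    r=r0+L1*np.sin(q[1])+L2*np.cos(a)+c*np.cos(p)
    z=h+L1*np.cos(q[1])-L2*np.sin(a)-c*np.sin(p)
    l=y0+D*np.sin(q[4])
    return np.array([r*np.cos(q[0])-l*np.sin(q[0]),r*np.sin(q[0])+l*np.cos(q[0]),z])
if __name__=="__main__":
    f=lambda x:np.concatenate([fk(x,q)-p for q,p in zip(J,P)])
    s=least_squares(f,[.3,.45,.45,.1,.25,0,0]);print(s.x.round(4),s.fun.round(4))
    x=s.x
    # reach for pitch p(rad below horiz) at tcp (r,z)
    for name,r,z in (("pre",.482,.132),("lip",.53,.14),("lip",.53,.16)):
        for pd in range(90,-31,-10):
            p=np.radians(pd);wr=r-x[5]-(x[3]+x[4])*np.cos(p);wz=z-x[0]+(x[3]+x[4])*np.sin(p)
            d=np.hypot(wr,wz);L1,L2=x[1],x[2]
            # L1(sin q2,cos q2)+L2(cos a,-sin a): angle between: dot = sin(q2-a)... = sin(q3)
            s3=(d*d-L1*L1-L2*L2)/(2*L1*L2)
            if abs(s3)>1: print(name,pd,'far');continue
            q3=np.arcsin(s3)
            g=least_squares(lambda q:[L1*np.sin(q[0])+L2*np.cos(q[0]-q3)-wr,L1*np.cos(q[0])-L2*np.sin(q[0]-q3)-wz],[0.])
            q2=g.x[0];print(name,pd,round(q2,2),round(q3,2),round(p-q2+q3,2), -.85<q2<1.81 and -1.15<q3<1.24 and -2.2<p-q2+q3<2.28)
E
python3 k.py
```

```text
[ 1.918e-01  4.389e-01  5.338e-01  1.660e-01  2.827e-01 -2.000e-02
 -1.000e-04] [-0.0002  0.0002 -0.0034  0.0004 -0.0005 -0.0003  0.0012 -0.0003  0.0016
 -0.0016  0.0003  0.0022]
pre 90 -0.07 -0.16 1.48 True
pre 80 -0.25 -0.33 1.31 True
pre 70 -0.43 -0.5 1.15 True
pre 60 -0.62 -0.67 0.99 True
pre 50 -0.82 -0.85 0.84 True
pre 40 -1.03 -1.02 0.7 False
pre 30 -1.27 -1.21 0.59 False
pre 20 -1.65 -1.41 0.59 False
pre 10 far
pre 0 far
pre -10 0.6 -1.33 -2.11 False
pre -20 1.01 -1.14 -2.5 False
pre -30 1.2 -0.96 -2.68 False
lip 90 0.04 -0.04 1.49 True
lip 80 -0.14 -0.22 1.31 True
lip 70 -0.31 -0.4 1.13 True
lip 60 -0.49 -0.58 0.95 True
lip 50 -0.66 -0.76 0.77 True
lip 40 -0.83 -0.94 0.59 True
lip 30 -1.0 -1.12 0.4 False
lip 20 -1.14 -1.29 0.2 False
lip 10 -1.2 -1.45 -0.08 False
lip 0 -0.45 -1.44 -1.0 False
lip -10 0.43 -1.28 -1.89 False
lip -20 0.85 -1.11 -2.31 False
lip -30 1.08 -0.93 -2.53 False
lip 90 0.04 -0.0 1.53 True
lip 80 -0.14 -0.19 1.35 True
lip 70 -0.32 -0.37 1.17 True
lip 60 -0.49 -0.55 0.99 True
lip 50 -0.67 -0.73 0.81 True
lip 40 -0.84 -0.91 0.63 True
lip 30 -1.01 -1.09 0.44 False
lip 20 -1.16 -1.26 0.25 False
lip 10 -1.27 -1.43 0.01 False
lip 0 -0.75 -1.47 -0.72 False
lip -10 0.26 -1.32 -1.75 False
lip -20 0.75 -1.15 -2.25 False
lip -30 1.01 -0.97 -2.5 False
```

```bash
cat > fit.py <<'E'
from h import *
T=lambda u,v:(310-.4+u/4.7,110-.4+v/4.7); S=lambda u,v:(245-.4+u/4.7,205-.4+v/4.7)
pts={'spL':((97,220),(457,215)),'spR':((405,303),(145,357)),'backL':((142,65),(540,382)),'backR':((443,148),(215,535)),
'lipL':((143,443),(268,70)),'lipR':((243,470),(165,112)),'fL':((50,382),(380,52)),'fR':((357,472),(70,188))}
def model(x):
    sx,sy,w,t=x;f=np.array([np.cos(w),np.sin(w),0]);l=np.array([-np.sin(w),np.cos(w),0]);o=np.array([sx,sy,.163]);u=np.array([0,0,1.])
    g=-np.cos(t)*f+np.sin(t)*u
    return {'spL':o+.094*l,'spR':o-.094*l,'backL':o+.1*f+.094*l,'backR':o+.1*f-.094*l,'lipL':o+.12*g+.03*l,'lipR':o+.12*g-.03*l,'fL':o+.102*g+.094*l,'fR':o+.102*g-.094*l}
def res(x):
    m=model(x);return np.concatenate([np.r_[proj("top",m[k])-T(*a),proj("scene",m[k])-S(*b)] for k,(a,b) in pts.items()])
if __name__=="__main__":
    s=least_squares(res,[.626,-.142,-.27,0.05]);print(s.x);print(s.fun.reshape(-1,4).round(1))
    print(np.sqrt(np.diag(np.linalg.inv(s.jac.T@s.jac))))
E
python3 fit.py
```

```text
[ 0.62589048 -0.1412356  -0.27581477  0.05912601]
[[-0.6  0.   0.1  0.1]
 [-0.9  0.8 -0.7  0.4]
 [-0.4 -0.6 -0.3 -0.1]
 [ 0.4 -0.1  0.  -0.1]
 [ 0.1 -0.4 -1.   0. ]
 [-0.  -0.1 -0.   0.2]
 [-0.8  0.  -0.   0.3]
 [-0.  -0.3  0.1  0.1]]
[0.0006788  0.00068449 0.00552971 0.03708991]
```

```bash
cat > plan.py <<'E'
from h import *
import k
from scipy.spatial.transform import Rotation as R
SP=np.array([.6259,-.1412,.163]);W=-.2758;F=np.array([np.cos(W),np.sin(W),0])
X=np.array([.1918,.4389,.5338,.166,.2827,-.02,0])
def world(xz): return SP+F*xz[0]/1000+np.array([0,0,xz[1]/1000])
def tcp(th,ph,s=12,clr=0):
    c,sn=np.cos(th),np.sin(th);a=np.array([np.cos(ph),-np.sin(ph)]);t=np.array([np.sin(ph),np.cos(ph)])
    if th<ph:
        E=np.array([-120*c-4*sn,120*sn-4*c]);return E+s*a-(11+clr)*t
    rho=s # here s = rho
    C=rho*np.array([-c,sn])+(4+clr)*np.array([-sn,-c])
    return C-11*t if np.cos(th-ph)>0 else C+11*t
def ik(p,ph):
    r=np.hypot(p[0],p[1]);w=np.array([r-X[5]-(X[3]+X[4])*np.cos(ph),p[2]-X[0]+(X[3]+X[4])*np.sin(ph)])
    d=np.hypot(*w);s3=(d*d-X[1]**2-X[2]**2)/(2*X[1]*X[2])
    if abs(s3)>1:return None
    q3=np.arcsin(s3);g=least_squares(lambda q:[X[1]*np.sin(q[0])+X[2]*np.cos(q[0]-q3)-w[0],X[1]*np.cos(q[0])-X[2]*np.sin(q[0]-q3)-w[1]],[0.])
    return np.array([g.x[0],q3,ph-g.x[0]+q3]).round(2)
def cur():
    s=get_state();q=s['tool_rot'];M=R.from_quat(np.r_[q[1:],q[0]]).as_matrix();p=s['eef_pos'];d=p-SP;z=M[:,2]
    L=np.array([-F[1],F[0],0])
    print('XZ lat mm',np.round([d@F*1e3,d[2]*1e3,d@L*1e3],1),'pitch',round(np.degrees(np.arctan2(-z[2],np.hypot(z[0],z[1]))),1),'az',round(np.degrees(np.arctan2(z[1],z[0])),1),'roll y.z',round(M[2,1],3),'F along f,u,l',np.round([s['force']@F,s['force'][2],s['force']@L],1),s['clock'],s['joint_pos'].round(2))
    return p,M
E
python3 - <<'E'
from plan import *
cur()
r=np.radians
for cl,bk in((10,45),(10,0),(0,0)):
    a=np.array([np.cos(r(50)),-np.sin(r(50))]);q=tcp(.06,r(50),12,cl)-bk*a;print('pre',q.round(1),world(q).round(4),ik(world(q),r(50)))
for td,ph,s in((0,50,12),(10,50,12),(20,50,12),(30,50,12),(40,50,12),(50,50,108),(60,50,108),(70,50,106),(80,50,104),(90,50,102),(100,50,100),(110,52,98),(120,54,95),(130,56,92),(140,58,90),(150,60,88),(160,62,86),(170,64,85),(180,65,85)):
    q=tcp(r(td),r(ph),s);print(td,ph,q.round(1),world(q).round(4),ik(world(q),r(ph)))
E
```

```text
XZ lat mm [-31.8 162.3  29. ] pitch 17.1 az -16.7 roll y.z -0.014 F along f,u,l [-0.1 -2.4 -0.6] 4.1 [-0.08 -0.85 -0.89  0.26 -0.21  0.05]
pre [-157.3   15. ] [ 0.4745 -0.0984  0.178 ] [-0.81 -0.76  0.92]
pre [-128.4  -19.5] [ 0.5024 -0.1062  0.1435] [-0.71 -0.78  0.8 ]
pre [-120.7  -13.1] [ 0.5097 -0.1083  0.1499] [-0.69 -0.76  0.8 ]
0 50 [-120.7  -20.3] [ 0.5097 -0.1083  0.1427] [-0.69 -0.77  0.79]
10 50 [-119.6    0.6] [ 0.5108 -0.1086  0.1636] [-0.69 -0.73  0.83]
20 50 [-114.8   21. ] [ 0.5154 -0.1099  0.184 ] [-0.68 -0.69  0.86]
30 50 [-106.6   40.3] [ 0.5233 -0.1122  0.2033] [-0.65 -0.64  0.89]
40 50 [-95.2  57.8] [ 0.5343 -0.1153  0.2208] [-0.62 -0.59  0.9 ]
50 50 [-80.9  73.1] [ 0.548  -0.1192  0.2361] [-0.58 -0.54  0.91]
60 50 [-65.9  84.5] [ 0.5625 -0.1233  0.2475] [-0.54 -0.5   0.92]
70 50 [-48.4  91.2] [ 0.5793 -0.128   0.2542] [-0.5  -0.46  0.91]
80 50 [-30.4  94.7] [ 0.5966 -0.1329  0.2577] [-0.45 -0.42  0.9 ]
90 50 [-12.4  94.9] [ 0.6139 -0.1378  0.2579] [-0.41 -0.39  0.88]
100 50 [ 5.  92.1] [ 0.6307 -0.1426  0.2551] [-0.36 -0.37  0.87]
110 52 [21.1 86.7] [ 0.6462 -0.1469  0.2497] [-0.29 -0.31  0.89]
120 54 [35.1 77.8] [ 0.6597 -0.1508  0.2408] [-0.23 -0.26  0.91]
130 56 [47.  66.9] [ 0.6711 -0.154   0.2299] [-0.17 -0.22  0.94]
140 58 [57.  55.1] [ 0.6808 -0.1567  0.2181] [-0.12 -0.17  0.96]
150 60 [83.7 53. ] [ 0.7065 -0.164   0.216 ] [-0.03 -0.08  1.  ]
160 62 [89.2 38.3] [ 0.7117 -0.1655  0.2013] [ 0.02 -0.05  1.02]
170 64 [92.9 23.5] [ 0.7153 -0.1665  0.1865] [ 0.06 -0.02  1.04]
180 65 [95.   8.6] [ 0.7173 -0.1671  0.1716] [ 0.08 -0.01  1.04]
```

```bash
python3 -m creep '[-26,1,-12,1.8,6.3,0.2,0,-52,2,-25,3.6,12.6,0.4,0,-78,4,-37,5.4,19,0.6,0,-104,5,-50,7.2,25.4,0.8,0,-128,6,-62,9,31.7,0.9,0]'; python3 -c "
from plan import *
cur()"
```

```text
clock: 4.6
eef_pos: [0.4719, -0.0982, 0.2662]
tool_rot: [0.336, 0.123, 0.933, -0.05]
force: [0.5, 0.1, -1.4]
width: 0.002
XZ lat mm [-159.9  103.2   -0.6] pitch 50.3 az -15.9 roll y.z -0.01 F along f,u,l [ 0.4 -1.4  0.2] 4.6 [-0.16 -0.77 -0.58  1.08 -0.07  0.07]
```

```bash
python3 -m creep '[0,0,-30,0,0,0,0,1,0,-60,0,0,0,0,1,0,-88,0,0,0,0,1,0,-88,0,0,0,0]'; python3 - <<'E'
from plan import *
import cv2
cur()
cv2.imwrite("pics/w3.png",camera("wrist")["color"][:,:,::-1])
cv2.imwrite("pics/s3.png",cv2.resize(camera("scene")["color"][180:330,230:420,::-1],None,fx=4,fy=4,interpolation=cv2.INTER_CUBIC))
E
```

```text
clock: 5.0
eef_pos: [0.4702, -0.0979, 0.1757]
tool_rot: [0.332, 0.124, 0.934, -0.049]
force: [-0.5, 0.1, 0.8]
width: -0.001
XZ lat mm [-161.6   12.7   -0.7] pitch 50.8 az -16.0 roll y.z -0.01 F along f,u,l [-0.5  0.8 -0. ] 5.0 [-0.16 -0.82 -0.77  0.94 -0.07  0.08]
```

View pics/w3.png

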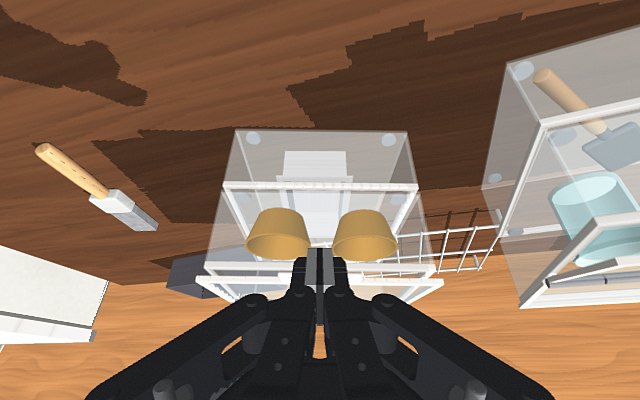

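View pics/s3.png

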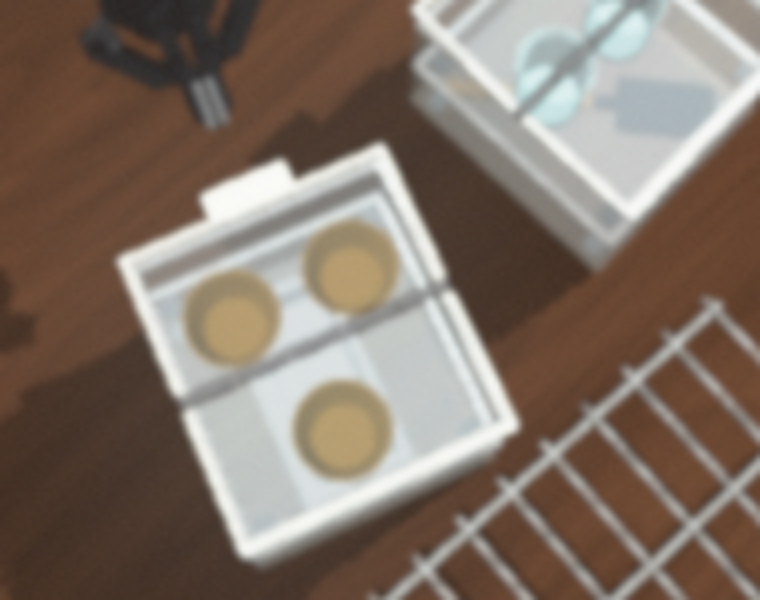

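```bash
python3 -m creep '[8,-2,-12,0,0,0,0,16,-4,-22,0,0,0,0,25,-7,-30,0,0,0,0,32,-9,-33,0,0,0,0,32,-9,-33,0,0,0,0]'; python3 - <<'E'
from plan import *
import cv2
cur()
cv2.imwrite("pics/w4.png",camera("wrist")["color"][:,:,::-1])
cv2.imwrite("pics/s4.png",cv2.resize(camera("scene")["color"][180:330,230:420,::-1],None,fx=4,fy=4,interpolation=cv2.INTER_CUBIC))
E
```

```text
clock: 5.6
eef_pos: [0.505, -0.1074, 0.1494]
tool_rot: [0.336, 0.124, 0.932, -0.049]
force: [-0.6, 0.6, -0.0]
width: -0.004
XZ lat mm [-125.5  -13.6   -0.4] pitch 50.3 az -15.9 roll y.z -0.009 F along f,u,l [-0.7 -0.   0.4] 5.6 [-0.17 -0.72 -0.78  0.82 -0.07  0.07]
```

View pics/w4.png

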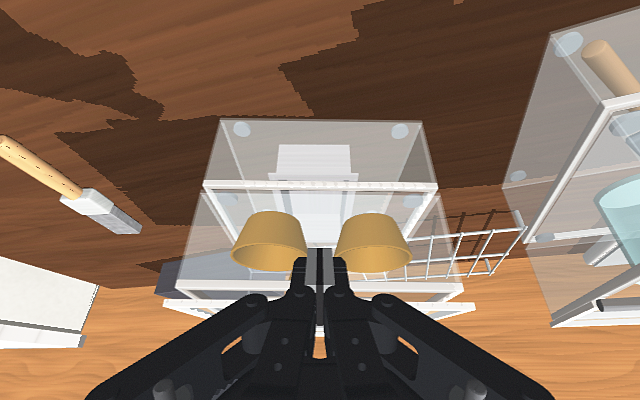

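View pics/s4.png

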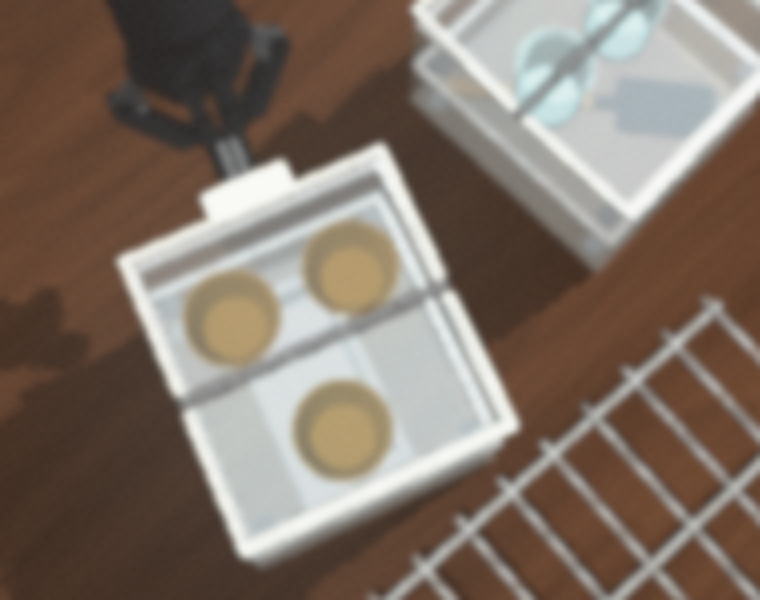

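```bash
python3 -m creep '[7,-2,-6,0,0,0,0,7,-2,-6,0,0,0,0,7,-2,2,0,0,0,0,7,-2,9,0,0,0,0,8,-2,16,0,0,0,0]'; python3 - <<'E'
from plan import *
import cv2
cur()
cv2.imwrite("pics/w5.png",camera("wrist")["color"][:,:,::-1])
cv2.imwrite("pics/s5.png",cv2.resize(camera("scene")["color"][180:330,230:420,::-1],None,fx=4,fy=4,interpolation=cv2.INTER_CUBIC))
E
```

```text
clock: 6.2
eef_pos: [0.5126, -0.1093, 0.1662]
tool_rot: [0.336, 0.124, 0.932, -0.05]
force: [-0.6, -0.2, -1.1]
width: -0.001
XZ lat mm [-117.8    3.2   -0.2] pitch 50.3 az -15.9 roll y.z -0.009 F along f,u,l [-0.5 -1.1 -0.4] 6.2 [-0.17 -0.7  -0.74  0.84 -0.07  0.07]
```

View pics/w5.png

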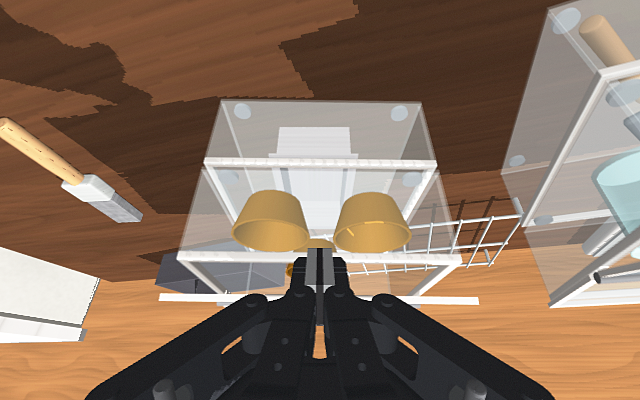

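View pics/s5.png

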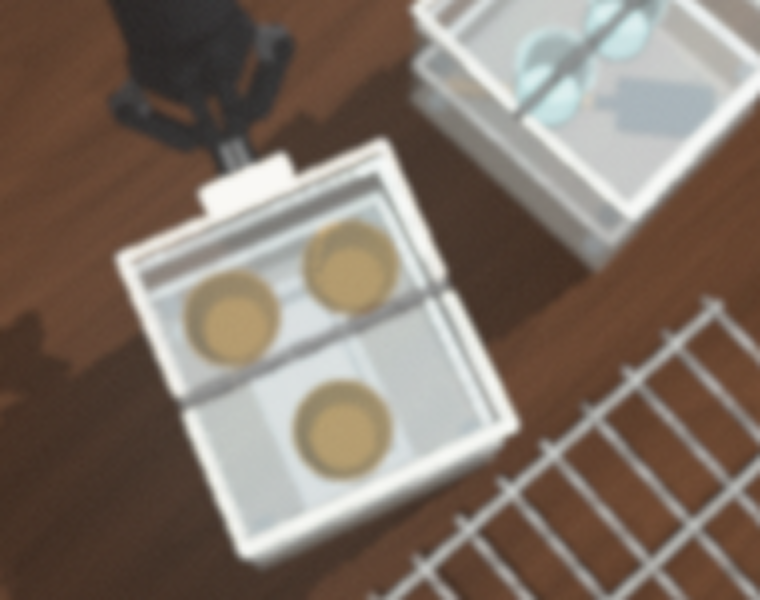

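```bash
python3 -m creep '[2,-0.5,9,0,0,0,0,5,-1,18,0,0,0,0,9,-2.5,28,0,0,0,0,13,-3.5,37,0,0,0,0,18,-5,46,0,0,0,0]'; python3 - <<'E'
from plan import *
import cv2
cur()
cv2.imwrite("pics/w6.png",camera("wrist")["color"][:,:,::-1])
cv2.imwrite("pics/s6.png",cv2.resize(camera("scene")["color"][180:330,230:420,::-1],None,fx=4,fy=4,interpolation=cv2.INTER_CUBIC))
E
```

```text
clock: 6.8
eef_pos: [0.5317, -0.1144, 0.2142]
tool_rot: [0.337, 0.124, 0.932, -0.049]
force: [-0.3, 0.5, -1.2]
width: 0.001
XZ lat mm [-98.   51.2   0.1] pitch 50.1 az -15.9 roll y.z -0.009 F along f,u,l [-0.4 -1.2  0.4] 6.8 [-0.18 -0.63 -0.62  0.9  -0.06  0.06]
```

View pics/w6.png

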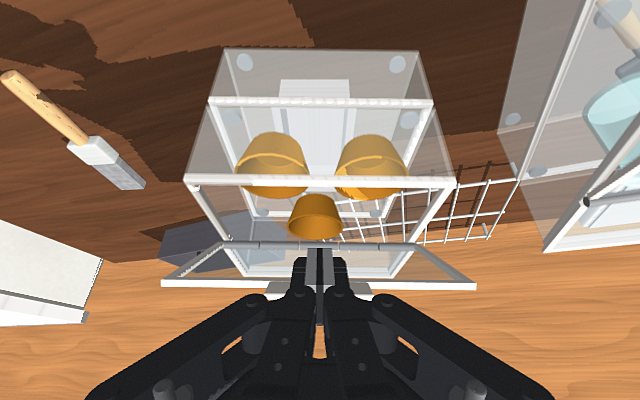

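View pics/s6.png

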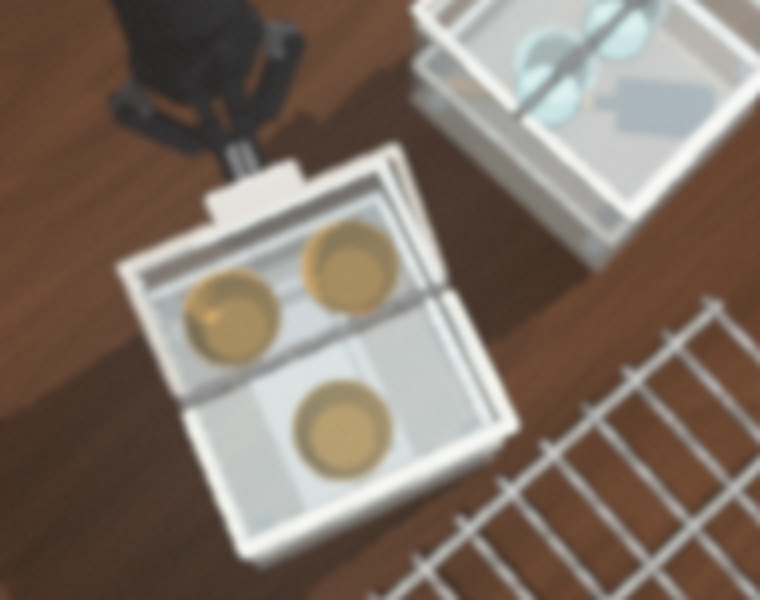

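```bash
python3 -m creep '[8,-2,9,0,0,0,0,16,-4.5,18,0,0,0,0,23,-6.5,25,0,0,0,0,31,-8.5,31,0,0,0,0,39,-11,36,0,0,0,0]'; python3 - <<'E'
from plan import *
import cv2
cur()
cv2.imwrite("pics/w7.png",camera("wrist")["color"][:,:,::-1])
cv2.imwrite("pics/s7.png",cv2.resize(camera("scene")["color"][180:330,230:420,::-1],None,fx=4,fy=4,interpolation=cv2.INTER_CUBIC))
E
```

```text
clock: 7.4
eef_pos: [0.5718, -0.1257, 0.2513]
tool_rot: [0.338, 0.124, 0.932, -0.05]
force: [-0.4, 1.5, -1.2]
width: -0.002
XZ lat mm [-56.3  88.3   0.1] pitch 50.1 az -15.9 roll y.z -0.009 F along f,u,l [-0.8 -1.2  1.3] 7.4 [-0.19 -0.51 -0.48  0.91 -0.06  0.05]
```

View pics/w7.png

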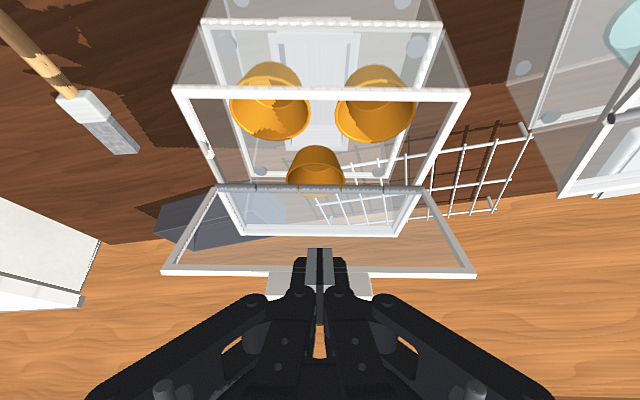

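View pics/s7.png

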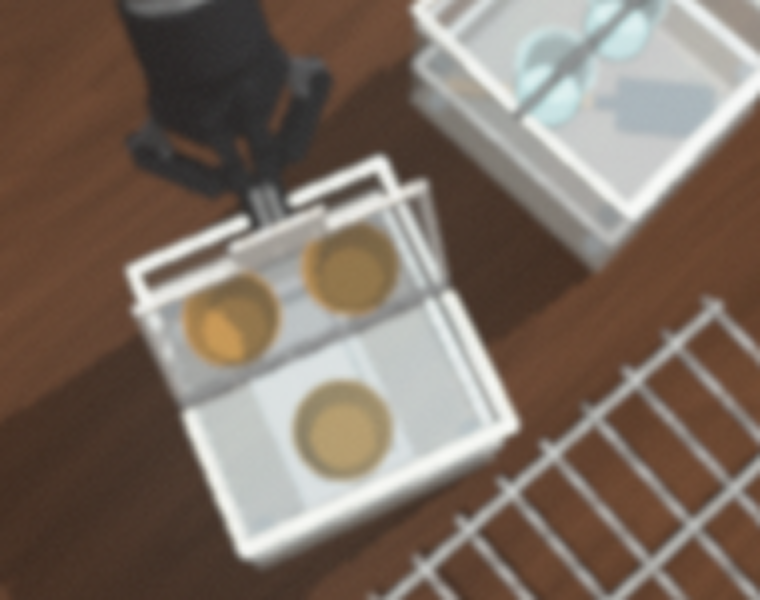

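```bash
python3 -m creep '[12,-3,3,0,0,0,0,23,-6.5,4,0,0,0,0,35,-10,4,0,0,0,0,48,-13.5,3,0,0,0,0,60,-17,0,0,0,0,0]'; python3 - <<'E'
from plan import *
import cv2
cur()
cv2.imwrite("pics/w8.png",camera("wrist")["color"][:,:,::-1])
cv2.imwrite("pics/s8.png",cv2.resize(camera("scene")["color"][180:330,230:420,::-1],None,fx=4,fy=4,interpolation=cv2.INTER_CUBIC))
E
```

```text
clock: 8.0
eef_pos: [0.633, -0.1432, 0.2518]
tool_rot: [0.339, 0.124, 0.931, -0.05]
force: [-1.0, 0.4, 1.0]
width: -0.002
XZ lat mm [ 7.4 88.8  0. ] pitch 50.0 az -15.9 roll y.z -0.009 F along f,u,l [-1.1  1.   0.2] 8.0 [-0.2  -0.35 -0.37  0.86 -0.05  0.05]
```

View pics/w8.png

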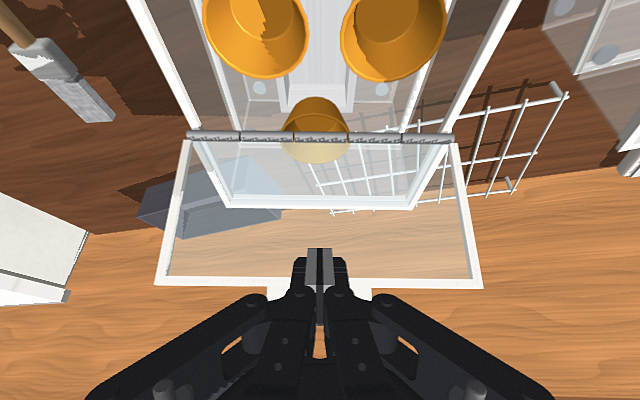

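View pics/s8.png

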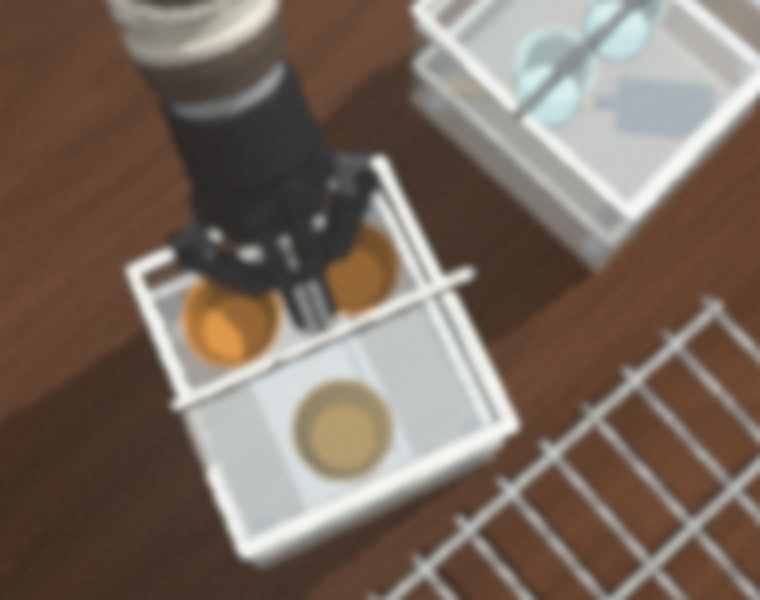

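```bash
python3 -m creep '[12,-3.5,-5,0.5,1.9,0,0,25,-7,-14,1.1,3.8,0,0,37,-10.5,-23,1.6,5.8,0,0,46.5,-13,-35,1.9,6.7,0,0,46.5,-13,-35,1.9,6.7,0,0]'; python3 - <<'E'
from plan import *
import cv2
cur()
cv2.imwrite("pics/w9.png",camera("wrist")["color"][:,:,::-1])
cv2.imwrite("pics/s9.png",cv2.resize(camera("scene")["color"][180:330,230:420,::-1],None,fx=4,fy=4,interpolation=cv2.INTER_CUBIC))
E
```

```text
clock: 8.6
eef_pos: [0.6792, -0.1562, 0.213]
tool_rot: [0.279, 0.126, 0.951, -0.041]
force: [-1.6, 0.5, -0.5]
width: 0.001
XZ lat mm [55.4 50.   0.1] pitch 57.3 az -16.0 roll y.z -0.008 F along f,u,l [-1.7 -0.5  0. ] 8.6 [-0.21 -0.13 -0.2   0.93 -0.04  0.04]
```

View pics/w9.png

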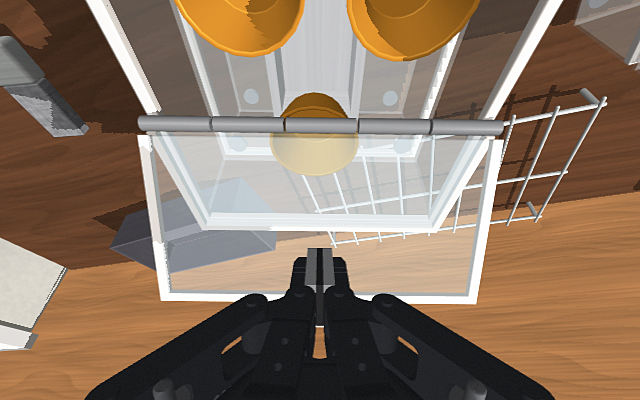

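View pics/s9.png

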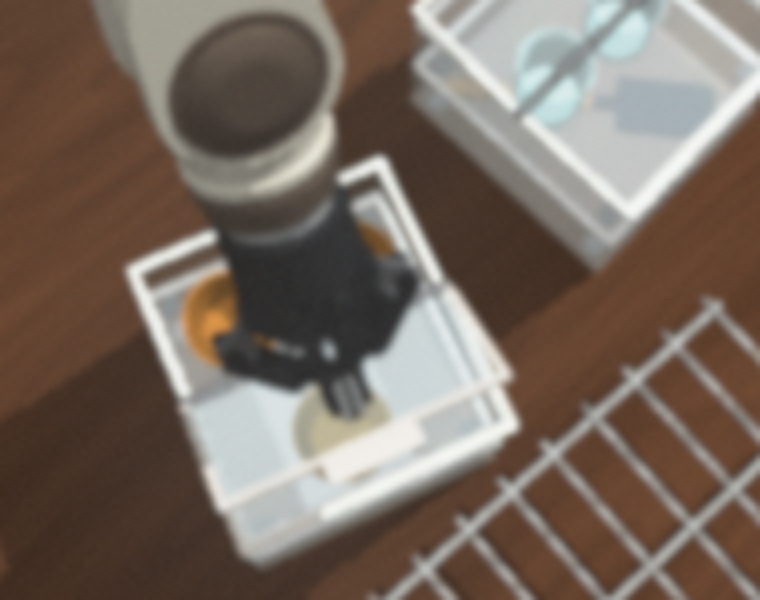

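```bash
python3 -m creep '[7.5,-2,-8,0.3,1,0,0,14.5,-4,-18,0.8,2.9,0,0,18,-5,-28,1.4,4.8,0,0,19.5,-5.5,-35,1.6,5.8,0,0,19.5,-5.5,-35,1.6,5.8,0,0]'; python3 - <<'E'
from plan import *
import cv2
cur()
cv2.imwrite("pics/w10.png",camera("wrist")["color"][:,:,::-1])
E
```

```text
clock: 9.2
eef_pos: [0.698, -0.1615, 0.1795]
tool_rot: [0.229, 0.128, 0.964, -0.034]
force: [-0.4, -0.5, 0.0]
width: -0.0
XZ lat mm [74.9 16.5  0.1] pitch 63.2 az -16.1 roll y.z -0.008 F along f,u,l [-0.3  0.  -0.6] 9.2 [-0.22  0.01 -0.1   1.   -0.03  0.04]
```

View pics/w10.png

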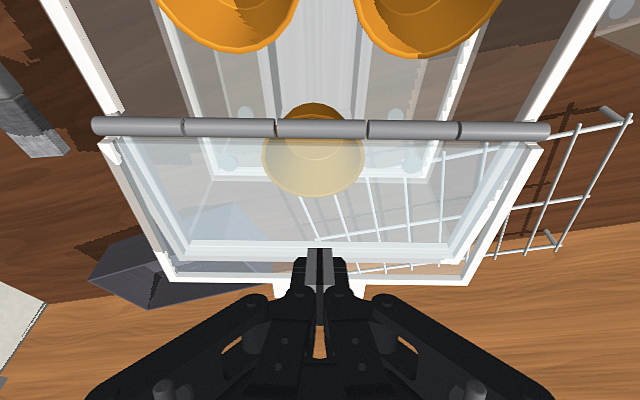

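Nearly flat now: the leaf's outline almost coincides with the rear rim (rows 245–285). I'll press down in small steps and watch the force.

```bash
python3 -m creep '[0,0,-3,0,0,0,0,0,0,-6,0,0,0,0,0,0,-8,0,0,0,0,0,0,-8,0,0,0,0]'; python3 - <<'E'
from plan import *
cur()
E
```

```text
clock: 9.65
eef_pos: [0.6977, -0.1614, 0.1717]
tool_rot: [0.23, 0.128, 0.964, -0.034]
force: [-0.2, -0.1, -0.0]
width: -0.005
XZ lat mm [74.6  8.7  0.1] pitch 63.1 az -16.1 roll y.z -0.008 F along f,u,l [-0.2 -0.  -0.2] 9.65 [-0.22  0.01 -0.11  0.98 -0.03  0.04]
```

```bash
for i in 1 2; do python3 -m creep '[0,0,-1.5,0,0,0,0,0,0,-1.5,0,0,0,0]'; done
```

```text
clock: 9.85
eef_pos: [0.6978, -0.1614, 0.1706]
tool_rot: [0.23, 0.128, 0.964, -0.034]
force: [-0.1, -0.7, 1.7]
width: 0.003
clock: 10.05
eef_pos: [0.698, -0.1615, 0.1704]
tool_rot: [0.231, 0.128, 0.964, -0.034]
force: [-5.2, 1.7, 6.4]
width: 0.0
```

```bash
python3 -m creep '[0,0,-1.5,0,0,0,0,0,0,-1.5,0,0,0,0]'; python3 - <<'E'
from plan import *
import cv2
cur()
cv2.imwrite("pics/w11.png",camera("wrist")["color"][:,:,::-1])
cv2.imwrite("pics/s11.png",cv2.resize(camera("scene")["color"][180:330,230:420,::-1],None,fx=4,fy=4,interpolation=cv2.INTER_CUBIC))
E
```

```text
clock: 10.25
eef_pos: [0.6981, -0.1615, 0.1703]
tool_rot: [0.232, 0.128, 0.964, -0.035]
force: [-5.3, 0.2, 7.1]
width: 0.001
XZ lat mm [75.   7.3  0.1] pitch 62.9 az -16.0 roll y.z -0.007 F along f,u,l [-5.2  7.1 -1.2] 10.25 [-0.22  0.01 -0.12  0.98 -0.03  0.04]
```

View pics/w11.png

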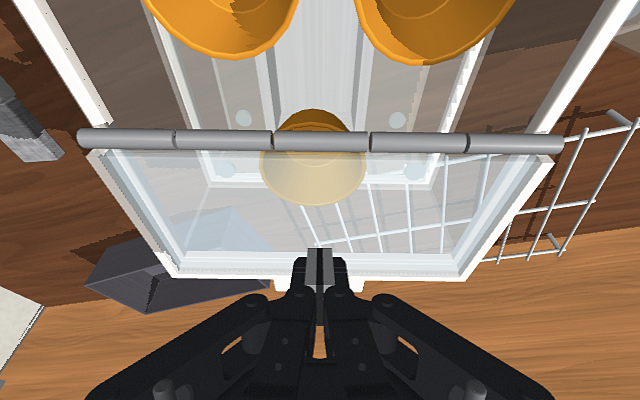

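View pics/s11.png

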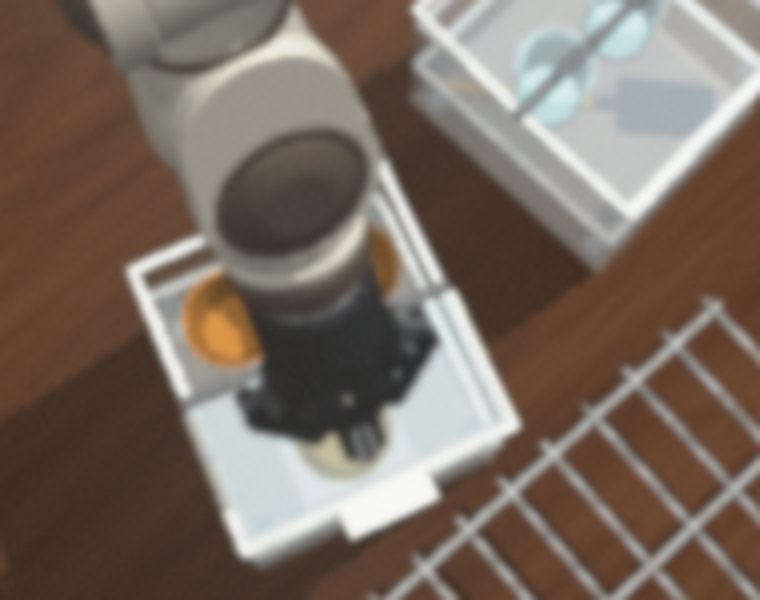

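The leaf lies on the rear leaf and pushes back with about 7 N. I'll lift the hand straight up and check.

```bash
python3 -m creep '[0,0,5,0,0,0,0,-2,0,20,0,0,0,0,-10,2,50,0,0,0,0,-30,8,90,0,0,0,0,-70,20,120,0,0,0,0]'; python3 -m creep '[-40,10,10,0,0,0,0,-80,20,20,0,0,0,0,-110,28,20,0,0,0,0,-140,36,20,0,0,0,0,-140,36,20,0,0,0,0]';python3 - <<'E'
from plan import *
import cv2
cur()
cv2.imwrite("pics/t12.png",cv2.resize(camera("top")["color"][110:235,310:420,::-1],None,fx=4.7,fy=4.7,interpolation=cv2.INTER_CUBIC))
cv2.imwrite("pics/s12.png",cv2.resize(camera("scene")["color"][180:330,230:420,::-1],None,fx=4,fy=4,interpolation=cv2.INTER_CUBIC))
cv2.imwrite("pics/w12.png",camera("wrist")["color"][:,:,::-1])
E
```

```text
clock: 10.85
eef_pos: [0.6296, -0.142, 0.2922]
tool_rot: [0.232, 0.128, 0.964, -0.035]
force: [-0.6, 0.5, 0.7]
width: -0.001
clock: 11.35
eef_pos: [0.4871, -0.1054, 0.3149]
tool_rot: [0.234, 0.128, 0.963, -0.035]
force: [1.3, 0.5, 0.5]
width: 0.0
XZ lat mm [-143.3  151.9   -3.4] pitch 62.6 az -16.0 roll y.z -0.007 F along f,u,l [1.1 0.5 0.8] 11.35 [-0.19 -0.48 -0.23  1.34 -0.04  0.06]
```

View pics/t12.png

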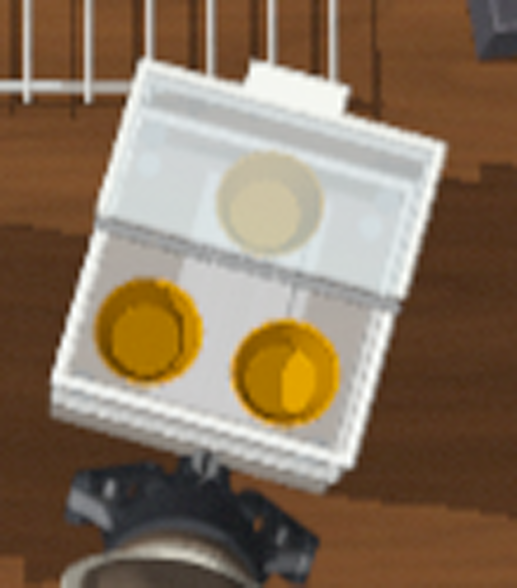

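View pics/s12.png

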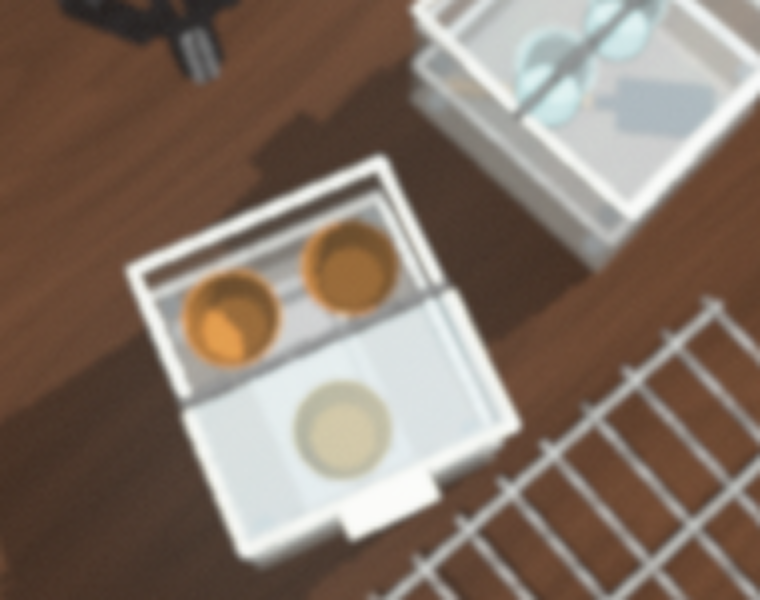

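View pics/w12.png

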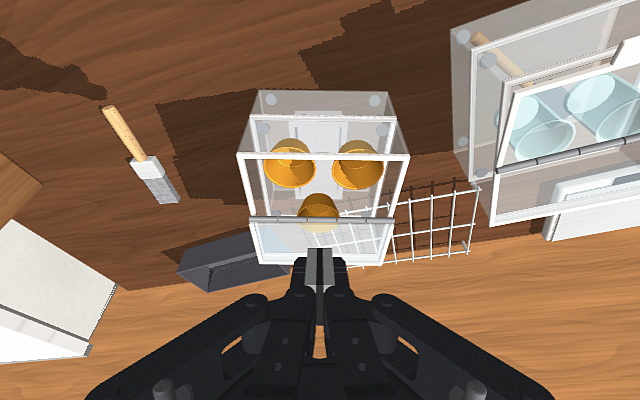

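```bash
python3 - <<'E'
from plan import *
T=lambda u,v:np.array((310-.4+u/4.7,110-.4+v/4.7)); S=lambda u,v:np.array((230-.4+u/4,180-.4+v/4))
L=np.array([-F[1],F[0],0])
print(tri(T(248,62),S(440,495)),tri(T(350,88),S(355,542)))
for t in(3.14,3.06,2.95):
  for sgn,a,b in((1,T(248,62),S(440,495)),(-1,T(350,88),S(355,542))):
    p=SP+(-np.cos(t)*F+np.sin(t)*np.array([0,0,1]))*.12+np.array([0,0,.004])+sgn*.03*L
    print(t,(proj("top",p)-a).round(1),(proj("scene",p)-b).round(1))
E
```

```text
[ 0.74823513 -0.14310162  0.16164551] [ 0.73436163 -0.20274111  0.15820853]
3.14 [ 1.1 -0.9] [0.1 0.6]
3.14 [ 0.1 -0.6] [-0.8 -0.6]
3.06 [ 1.3 -1.7] [ 0.2 -0. ]
3.06 [ 0.5 -1.4] [-0.9 -1.1]
2.95 [ 1.6 -2.5] [ 0.1 -1.3]
2.95 [ 0.9 -2.1] [-1.2 -2.3]
```

```bash
python3 - <<'E'
from h import *
import cv2
a=cv2.imread("pics/top0.png").astype(int);b=camera("top")["color"][:,:,::-1].astype(int)
d=np.abs(a-b).max(2)
for n,(x0,x1,y0,y1) in dict(beaker=(215,300,135,225),ramekin=(190,230,232,268),jar=(160,195,200,230),brush=(445,475,160,230)).items(): print(n,(d[y0:y1,x0:x1]>40).sum())
print(get_state()['qd'].round(4))
E
```

```text
beaker 0
ramekin 0
jar 0
brush 0
[-0.0002  0.005  -0.0021 -0.0005  0.0003  0.0005]
```

```bash
python3 -c "
from cell import *
print(close_job())"
```

```text
the job is handed in; nothing more can be done
None
```

The cup tier is open: its front leaf now lies flat on the rear leaf, the hand is clear, and I handed the job in at about 11.5 s.

**Method:** I slid the shut fingertips under the lip at about 50° below horizontal, because a horizontal approach was out of the arm's reach. I followed the leaf up and over at 1–2 rad/s as planned. Then I pressed it down and drew the hand up and back.

**Forces:** Each call reports force only at its end. Those readings stayed below about 2.5 N on the way over and reached about 9 N in total during the final press.

**Flatness:** The lip's position in the top and scene pictures fits a flat leaf to within about 1 pixel. That is a better fit than 3.06 rad, but the two differ by only about 1 pixel. Direct triangulation put the lip about 5–9 mm lower than a flat leaf would be. The same method had put the rear corners 2–3 mm low at the start, so I trusted the fit. The fingertips also met firm resistance within about 1.5 mm of the height expected for a flat leaf.

**Everything else:** The top picture shows no visible change around the beaker stack, ramekin, jar or brush. The cups look to be in the same places before and after. I did not check the liner or the spatula separately.

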